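Hook the tube rack into the incubator dock

TASK

The tube rack is pushed back under the clear shelf: without touching it or the dock's bar with the gripper, pick up the hook tool by its handle, drop its pin into the rack's wire loop and gently drag the rack upright into the dock until it has pushed the stiff contact bar fully in, then keep it pressed there for about a second with a steady pull of about 12 N, never more than 17 N on the rack. Do not push the bar with the hook itself. Then unhook, leaving the rack home, stand the hook upright on the bench on its handle clear of dock and rack, let go, and leave everything else undisturbed.

Things in the scene. Friction and masses are not known exactly. Their poses are not given: they have to be found in the camera images.
- hook_grip (a point): Where to grip the hook tool: on the centre plane of its handle, 20 mm ahead of the handle's middle and 24 above its underside, near the centre of mass. Axes: x along the tool towards its hooked end, z up. The rod runs level, its axis 12 above this point, and bends straight down into a pin 175 ahead of it
- hook_tip (a point): Bottom end of the hook's downward pin, 6 mm thick: 175 mm ahead of hook_grip along the tool's x and 18 below it, so 6 above the bench while the tool stands; same axes. The free pin below the rod is 27 long
- hook: Hook tool, about 0.14 kg: black box handle 90 mm long (x) x 26 wide (y) x 40 high, standing upright on the bench, with a 6 mm steel rod out of its front end. Origin in the middle of the handle's underside; x towards the hooked end, z up
- rack: Pale blue tube rack, a block 80 (x) x 100 (y) x 56 mm high with three capped tubes rising to 94; about 0.28 kg (varies), slides on the bench at about 1 to 4 N. Origin in the middle of its underside; x points away from its loop, z up. Starts 60 to 75 mm out from the dock's origin, up to 12 aside, up to 0.2 rad askew
- rack_loop (a point): Middle of the opening of the level steel wire loop on the rack's near face: 52 mm towards -x of the rack's origin, 44 above the bench; rack's axes. Wire 5 thick. Opening 22 long (x, 12 either way) and about 28 wide (y), narrowing to a rounded near end, where the pulling pin's middle stands about 7 to 10 towards -x of this point
- dock: Grey dock fixed to the bench. Origin on the bench midway between its rails, within 12 mm (along x) of where the rack's origin stands when fully home: its end unit is clamped at a setting that differs each time and is not measured. x points out of the mouth, away from the robot; z up. Rails 30 mm high, inner faces 106 apart, x = -95 to 0, then flaring to 155 apart at x = 30
- dock_shelf (a point): Middle of the clear shelf over the far part of the dock: 105 mm towards +x of the dock's origin, underside 150 above the bench, 115 (x) x 245 (y), on four 10 mm posts 45 before and behind and 112 to either side; dock's axes
- bar (a joint): Pale contact bar on the end unit (aluminium cross-piece 20 mm high with two blocks 54 high, 24 to 50 aside, at dock x = -88 to -44; the hook's rod passes between them). Its two pads, 37 aside and up to 52 high on a strip 19 high, meet the rack's near face. 0 = out, 0.010 m = fully in (dock's -x) on a hard stop. 3 N of dry friction, no spring; starts at 0 to 3 mm
- timer: Bystander, leave alone: pale bench timer 75 x 95 x 20; origin under its middle
- cassette0: Bystander, leave alone: white flat test cassette 70 x 22 x 6; origin under its middle
- cassette1: Bystander, leave alone: a second such cassette; origin under its middle
- jar: Bystander, leave alone: white capped jar, 54 across, 60 high; origin under its middle
- reagent: Bystander, leave alone: small white bottle, 34 across, 75 high; origin under its middle
- cup: Bystander, leave alone: clear open cup, 70 across, 60 high; origin under its middle
- vial: Bystander, leave alone: amber vial, 22 across, 45 high; origin under its middle
There are look-alikes about, which are no part of the job. Of the things like the part that bears bar, leave any that is orange; of the rest the larger one is meant.

How it is judged:
On the way, in this order (a step that is already met when the one before it is completed fails the run):
1. the hook's pin is down inside the rack's loop (x of hook_tip in the frame of rack_loop between -0.016 and 0.014 m and y of hook_tip in the frame of rack_loop between -0.017 and 0.017 m and z of hook_tip in the frame of rack_loop below -0.006 m), for 0.2 s.
2. drawn by the hook, the rack has pushed the bar fully in and is held pressed on it (value of joint bar above 0.0085 m and contact force between rack and bar above 6.5 N and contact force between hook and rack above 6.5 N), for 0.5 s.
At the end, for the whole second after the job is handed in: The bar is in by over 8.5 of its 10 mm; the rack is upright (0.08 rad), within 17 mm of the dock's origin along and 7 mm across it; the hook stands upright (0.12 rad) on its handle on the bench, its tip over 50 mm from the loop, touching neither rack nor dock; all at rest (value of joint bar above 0.0085 m and x of rack in the frame of dock between -0.017 and 0.017 m and y of rack in the frame of dock between -0.007 and 0.007 m and angle between rack's own z axis and vertical below 0.08 rad and linear speed of each of rack, hook below 0.02 m/s and height (world z) of hook between -0.006 and 0.006 m and angle between hook's own z axis and vertical below 0.12 rad and horizontal distance between hook_tip and rack_loop above 0.05 m and contact force between hook and rack below 0.1 N and contact force between hook and dock below 0.1 N and contact force between hook and bar below 0.1 N).
It fails at once if the hook loads the rack with more than 17 N (contact force between hook and rack above 17 N).
It fails at once if the gripper or arm touches the rack (contact force between any of the fingers, the arm and rack above 0.5 N).
It fails at once if the gripper, arm or hook pushes the bar (contact force between any of the fingers, the arm, hook and bar above 1 N).
It fails at once if the rack is tipped (angle between rack's own z axis and vertical above 0.2 rad).
It fails at once if another object is disturbed (distance of any of timer, cassette0, cassette1, jar, reagent, cup, vial from where it was at the start of the episode above 0.03 m).
It also fails if it takes over 67 s, if anything falls off the work surface, if the arm or the gripper's body presses on something with over 40 N, if the wrist force passes 120 N, or if a joint passes its speed limit or range.

ROBOT

A 6-joint arm with a two-finger parallel gripper is mounted at the origin on the work surface. World frame = base frame: x ahead of the robot, y to its left, z up, the work surface at z = 0. Lengths are in m, angles in rad, forces in N, time in s.
With the tool pointing down it reaches from about 0.4 to 0.925 m from the base axis. Payload 3.4 kg.
Tool frame: the origin (TCP) lies at the very end of the fingers, on their centre line; the grasp point (between the pads) lies 19 mm behind it; z points along the fingers, y is the line along which they close (so a half turn about z gives the same grasp; the last joint's range is limited). The gripper opens to 85 mm and grips with 20 to 120 N. Pads are 22 mm wide; open, the fingers measure 114 mm over their backs; the gripper's body (76 mm by 85 mm) begins 54 mm behind the grasp point. The pads swing forward as they close: fully open they stand 13 mm farther back than shut.
Start: joints at [1.073, 0.307, 1.506, -0, 1.328, -0.073], TCP at [0.236, 0.524, 0.231] pointing down, gripper open.
Joint ranges: [-3.12, 3.12], [-1.05, 2.28], [0.14, 2.33], [-1.42, 4.57], [0.1, 2.73], [-2.68, 2.68]. Speed limits (rad/s): [2.57, 2.57, 3.14, 3.14, 3.14, 3.14].

INTERFACE

Orientations are given as a 3x3 rotation matrix whose columns are the frame's x, y, z axes.
In Python, from station import arm, viewer, look_for, trace gives the robot as it stands. The module is installed in compiled form; this text tells all that it offers.
- The arm moves only by the tool send_rows, never from a script. Its argument "rows" is a list of rows, each an object of numbers: "dx", "dy", "dz": the shift along the tool's x, y, z in cm; "spin": the turn about the tool's z in rad; "gripper": the finger opening in cm, from 0 to 8.54. A call has 1 to 10 rows; each row is the pose to reach, as a shift and turn from the pose commanded when the call began, along the tool's axes at that moment; what a row does not reach only later rows make up. A row lasts 1/8 s, in which the tool goes at most 62.5 mm and 10.7 degrees, less where a joint would pass 70% of its speed; a pose out of reach is approached as far as the arm can. A call with a gripper value outside its range is refused whole. The fingers move at their own pace and stop on an object; "grip_force" is the grip in N (left out, the last holds). Time passes only in rows, so rows that repeat a pose let the fingers close. It gives the time, the measured TCP pose, the force, the opening and the grip force at its end, in the units of the state.
- arm.observe(): the state, without advancing time (a new reading comes with each control period).
- viewer.read_camera(name): name is "scene" or "top"; returns the picture (384x512x3 uint8, red, green, blue); there is no depth.
- viewer.camera_model(name): a dict with "K" (3x3 intrinsics, pixels), "D" ([k1, k2, p1, p2, k3] as OpenCV has them; the pictures are not rectified), "R" (3x3) and "t" (3): a world point X has camera coordinates R X + t. Camera axes: x right, y down, z forward; pixel columns grow to the right and rows downward; lengths in m; the calibration is good to about 2 mm. A picture is of the moment at which its call begins. camera_model takes no time and is no camera call.
- arm.sign_off(): hands the job in; it is judged then, once.
Trained networks look in the newest picture that a camera, given by its name, has taken for a name from the list of things; names that differ only in an ending like _2 or _b are one class to them, and where a whole thing is asked for, a point or a joint stands for the part that bears it (a point fixed in the world has none). Each returns a list of dicts, best first, with "score" (0 to 1); they miss things now and then, are a little off and sometimes report something else, mostly with a low value. They report only what shows in the picture. A call takes as long as a camera call. They do not tell look-alikes from the thing itself.
- look_for(query, camera): "bbox" ([left, top, right, bottom] in pixels, round what is visible of it).
- trace(query, camera): "mask" (384x512 bool, what is visible of it) and "bbox" ([left, top, right, bottom] in pixels, round what is visible of it).
The state is a dict: "time": time; "joint_pos": joint angles; "joint_velocities": joint speeds; "effort": joint torques, N m; "position": TCP position; "ee_rot": TCP orientation; "ft_force": force on the tool from outside, world axes, zero at the start; "torque": the same for the moment, N m; "width": opening from 0.0 (shut) to 1.0 (fully open); "finger_force": force on a finger pad.
Only numpy, scipy, OpenCV 4.12 (cv2) and the standard library are available. Lean on these libraries where they do the work, as an engineer would, in place of code of your own. Each camera call takes 0.05 s, during which the arm holds its last target. There are 200 camera calls.

## Working session

There is one attempt and no reset: what is moved stays moved. The work goes in short steps, Python scripts to look and compute and a tool call to move; the robot and the scene stay as the last step left them, time stands still between calls to the robot, and variables do not carry over. Pictures are saved under pics/ and viewed, at most 14 in all, crops included, and the job is handed in when it is done.

Besides the shell and the picture viewer there is one more tool, called after "Call:" by a JSON object that holds its "method" and its "body". send_rows: Moves the arm, as the interface text tells. Its arguments: {"type":"object","properties":{"rows":{"type":"array"},"grip_force":{"type":"number"}},"required":["rows"]}

```bash
mkdir -p pics
cat > h.py <<'E'
import numpy as np, cv2
from station import arm, viewer, look_for, trace
def proj(cam,X):
    m=viewer.camera_model(cam); R=np.array(m["R"],float);t=np.array(m["t"],float)
    r,_=cv2.Rodrigues(R)
    return cv2.projectPoints(np.array(X,float).reshape(-1,1,3),r,t,np.array(m["K"],float),np.array(m["D"],float))[0].reshape(-1,2)
def back(cam,uv,z):
    m=viewer.camera_model(cam); R=np.array(m["R"],float);t=np.array(m["t"],float)
    p=cv2.undistortPoints(np.array(uv,float).reshape(-1,1,2),np.array(m["K"],float),np.array(m["D"],float)).reshape(-1,2)
    d=np.c_[p,np.ones(len(p))]@R; c=-R.T@t
    return c+d*((z-c[2])/d[:,2])[:,None]
def snap(cam,name=None,box=None,s=1):
    im=cv2.cvtColor(np.array(viewer.read_camera(cam)),cv2.COLOR_RGB2BGR)
    if name:
        o=im if box is None else im[box[1]:box[3],box[0]:box[2]]
        cv2.imwrite("pics/"+name+".png",cv2.resize(o,None,fx=s,fy=s,interpolation=cv2.INTER_CUBIC))
    return im
E
python3 - <<'E'
from h import *
a=snap("scene");b=snap("top")
cv2.imwrite("pics/s0.png",cv2.resize(a,(780,585)));cv2.imwrite("pics/t0.png",cv2.resize(b,(780,585)))
for c in("scene","top"):
    m=viewer.camera_model(c);print(c,-np.array(m["R"]).T@np.array(m["t"]))
    for q in("hook","rack","dock","bar","dock_shelf","timer","jar","reagent","cup","vial","cassette0"):
        print(q,[(round(d["score"],2),np.round(d["bbox"]).astype(int).tolist()) for d in look_for(q,c)][:5])
print(arm.observe())
E
```

```text
scene [ 0.97471221 -0.62088739  1.0779017 ]
hook [(0.86, [153, 241, 216, 279])]
rack [(0.55, [281, 225, 298, 235]), (0.5, [154, 238, 217, 281])]
dock [(0.75, [244, 162, 337, 251])]
bar [(0.62, [271, 158, 288, 178]), (0.59, [246, 230, 258, 252]), (0.45, [258, 186, 275, 216])]
dock_shelf [(0.64, [241, 160, 336, 252])]
timer [(0.56, [231, 134, 258, 161])]
jar [(0.63, [230, 269, 242, 291])]
reagent [(0.62, [307, 149, 314, 162])]
cup [(0.85, [274, 108, 292, 130])]
vial [(0.6, [219, 292, 224, 306])]
cassette0 [(0.68, [171, 305, 193, 316]), (0.65, [295, 136, 311, 143])]
top [0.40814081 0.01239679 1.25557787]
hook [(0.77, [362, 182, 374, 269])]
rack [(0.7, [232, 138, 270, 162]), (0.65, [162, 227, 200, 265])]
dock [(0.85, [199, 94, 301, 205]), (0.19, [231, 142, 268, 165])]
bar [(0.76, [175, 180, 210, 191]), (0.5, [297, 169, 322, 173]), (0.44, [238, 175, 267, 183])]
dock_shelf [(0.74, [202, 91, 298, 198]), (0.64, [161, 231, 199, 264])]
timer [(0.78, [161, 229, 200, 266]), (0.41, [200, 92, 300, 202])]
jar [(0.9, [349, 155, 370, 174])]
reagent [(0.72, [162, 152, 177, 169]), (0.24, [161, 228, 202
[... 281 characters left out ...]
       1.32839659e+00, -7.34888232e-02]), 'joint_velocities': array([-0.00024363,  0.00080356,  0.00028157, -0.00096528, -0.00075311,
       -0.00116269]), 'effort': array([ 3.70030712e-04, -4.57487512e+01, -2.52336806e+01, -1.80881484e-04,
        8.23109167e-04,  2.21408769e-06]), 'position': array([0.23647398, 0.52414163, 0.23131659]), 'ee_rot': array([[-9.11535065e-01,  4.11222354e-01,  4.34691286e-06],
       [ 4.11222354e-01,  9.11535065e-01,  2.33622832e-05],
       [ 5.64472963e-06,  2.30830881e-05, -1.00000000e+00]]), 'ft_force': array([-0.00765636, -0.52178115,  0.5431908 ]), 'torque': array([-0.00202937,  0.01982186,  0.00900599]), 'finger_force': 0.0, 'width': 1.0012852699143802}
```

View pics/s0.png

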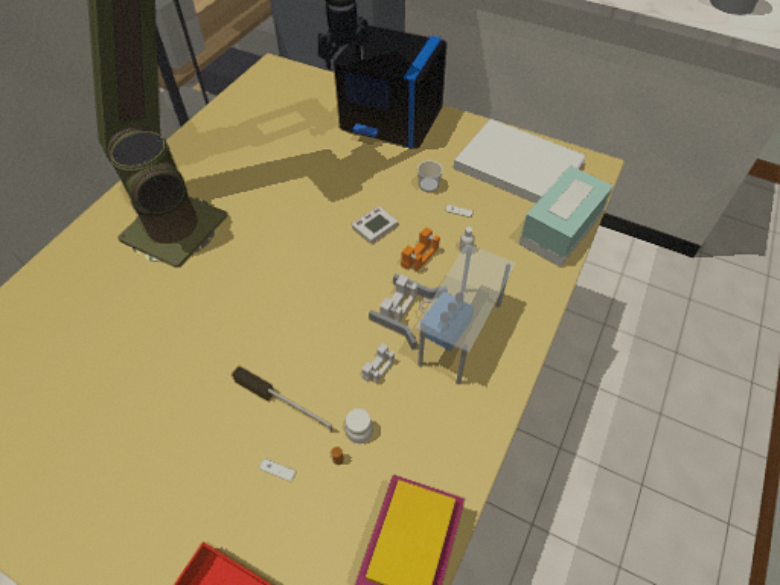

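Run:
```python
from h import *
snap("top","t1",(150,85,420,285),2.9)
```

```text
(no output)
```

View pics/t1.png

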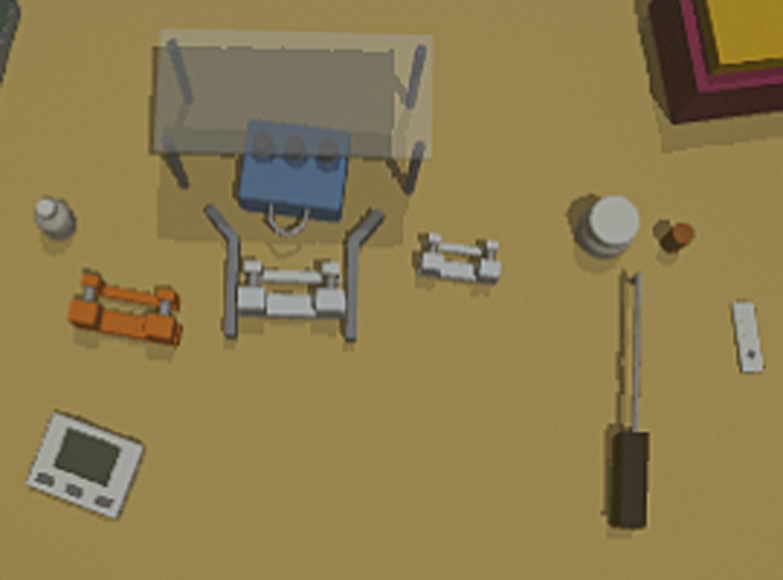

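Picture: the real bar unit sits between the grey rails at full-image (250,185). Its look-alikes are the orange unit (193,190) and a smaller white one (308,174). The one hook is at (368,225) and the one rack at (251,150). I'll measure now.

Run:
```python
from h import *
O=np.array([150,85])
def c(cr,z): return back("top",np.array(cr,float)/2.9+O-0.33,z)
print("handle top",np.round(c([(613,433),(648,433),(645,527),(610,527)],.04),4).tolist())
print("rod tip/base",np.round(c([(638,275),(634,431)],.036),4).tolist())
print("rails L near,far R far,near (centre)",np.round(c([(231,335),(237,240),(352,240),(351,338)],.03),4).tolist())
print("rack loop out end",np.round(c([(287,233)],.044),4).tolist(), "near face",np.round(c([(238,203),(343,217)],.056),4).tolist(),"far",np.round(c([(248,123),(349,131)],.056),4).tolist())
print("post feet shelf",np.round(c([(163,30),(432,36),(432,158),(150,155)],.155),4).tolist())
print("unit blocks",np.round(c([(240,290),(345,290)],.054),4).tolist(),"pads",np.round(c([(253,268),(328,268)],.052),4).tolist())
for q in("hook","rack"):
  t=trace(q,"top")
  for d in t[:1]:
    ys,xs=np.nonzero(d["mask"]);P=back("top",np.c_[xs,ys],.04 if q=="hook" else .056)
    hull=cv2.minAreaRect((P[:,:2]*1000).astype(np.float32));print(q,d["score"],hull)
    if q=="hook":
      h=P[P[:,0]<P[:,0].min()+.1]; print(cv2.minAreaRect((h[:,:2]*1000).astype(np.float32)))
snap("top","t2",(190,85,310,215),0.001 or 1) if 0 else None
im=snap("top");cv2.imwrite("pics/t2.png",cv2.resize(im[130:210,205:305],None,fx=7,fy=7,interpolation=cv2.INTER_CUBIC))
im=snap("scene");cv2.imwrite("pics/s2.png",cv2.resize(im[160:255,235:345],None,fx=6,fy=6,interpolation=cv2.INTER_CUBIC))
```

```text
handle top [[0.5057, -0.2583, 0.04], [0.5061, -0.2915, 0.04], [0.4183, -0.287, 0.04], [0.4181, -0.2541, 0.04]]
rod tip/base [[0.6583, -0.2867, 0.036], [0.5081, -0.2792, 0.036]]
rails L near,far R far,near (centre) [[0.5952, 0.1035, 0.03], [0.6882, 0.1001, 0.03], [0.6898, -0.0111, 0.03], [0.594, -0.0112, 0.03]]
rack loop out end [[0.6925, 0.0514, 0.044]] near face [[0.7184, 0.0983, 0.056], [0.706, -0.0018, 0.056]] far [[0.7981, 0.0908, 0.056], [0.7912, -0.0066, 0.056]]
post feet shelf [[0.8527, 0.1632, 0.155], [0.8498, -0.0786, 0.155], [0.736, -0.0783, 0.155], [0.7355, 0.1701, 0.155]]
unit blocks [[0.6345, 0.0943, 0.054], [0.6359, -0.0046, 0.054]] pads [[0.6562, 0.0827, 0.052], [0.6572, 0.0117, 0.052]]
hook 0.89 ((484.56719970703125, -271.64111328125), (32.76223373413086, 136.0956573486328), 88.89750671386719)
((461.3277587890625, -271.1938781738281), (32.76223373413086, 89.60812377929688), 88.89750671386719)
rack 0.76 ((735.9443969726562, 47.58624267578125), (100.93474578857422, 57.0183219909668), 86.53185272216797)
```

View pics/t2.png

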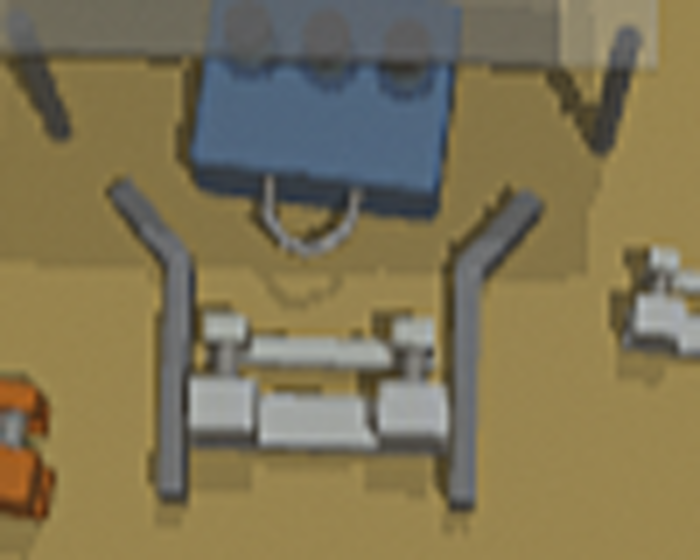

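View pics/s2.png

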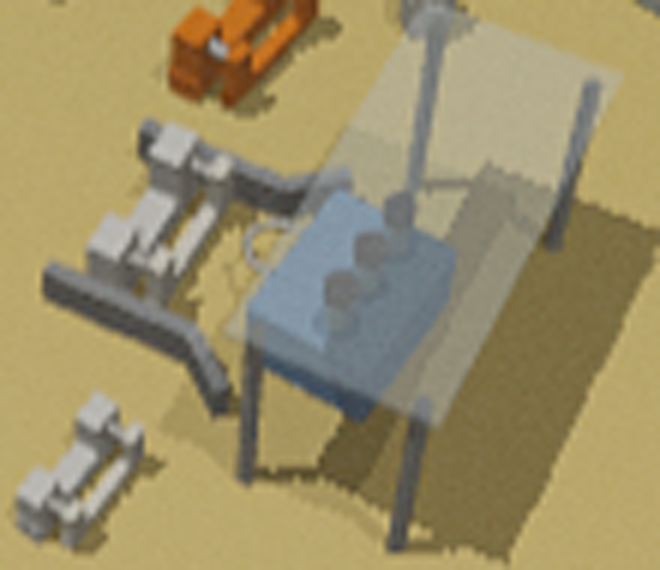

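```bash
cat > fit.py <<'E'
from h import *
from scipy.optimize import least_squares
def fit(obs,x0):
    "obs: list (cam, local xyz, uv); pose x,y,yaw + per-camera pixel residual"
    def res(p):
        c,s=np.cos(p[2]),np.sin(p[2]);R=np.array([[c,-s,0],[s,c,0],[0,0,1]])
        out=[]
        for cam,L,uv in obs: out.append(proj(cam,R@np.array(L)+[p[0],p[1],0])[0]-uv)
        return np.ravel(out)
    r=least_squares(res,x0,loss="soft_l1");return r.x,res(r.x).reshape(-1,2)
T=lambda x,y:np.array([x,y])/7+[205,130]-.43
S=lambda x,y:np.array([x,y])/6+[235,160]-.42
E
python3 - <<'E'
from fit import *
i=.053
top=[("top",(-.095,i,.03),T(186,490)),("top",(-.095,-i,.03),T(450,497)),("top",(0,i,.03),T(191,248)),("top",(0,-i,.03),T(457,262)),
("top",(.0475,.1225,.15),np.array([150,155])/2.9+[150,85]-.33),("top",(.0475,-.1225,.15),np.array([432,158])/2.9+[150,85]-.33)]
sc=[("scene",(-.095,-i,.03),S(52,262)),("scene",(0,-i,.03),S(195,325)),("scene",(0.0475,-.1225,.15),S(228,335)),("scene",(.1625,-.1225,.15),S(438,425)),("scene",(.1625,.1225,.15),S(622,72))]
for o in(top,sc,top+sc):
    p,r=fit(o,[.69,.045,0]);print("dock",np.round(p,4));print(np.round(r,1).tolist())
a,b=.04,.05
top=[("top",(-a,b,.056),T(196,160)),("top",(-a,-b,.056),T(440,190)),("top",(a,b,.056),np.array([248,122])/2.9+[150,85]-.33),("top",(a,-b,.056),np.array([350,131])/2.9+[150,85]-.33)]
sc=[("scene",(-a,b,.056),S(343,190)),("scene",(-a,-b,.056),S(248,305)),("scene",(a,b,.056),S(456,257)),("scene",(a,-b,.056),S(360,370))]
for o in(top,sc,top+sc):
    p,r=fit(o,[.75,.045,0]);print("rack",np.round(p,4));print(np.round(r,1).tolist())
print("loop wire tip outer",np.round([back("top",[T(307,253)],.0465)[0],back("scene",[S(244,250)],.044)[0]],4))
# hook
o=lambda x,y:np.array([x,y])/2.9+[150,85]-.33
h=[("top",(.045,.013,.04),o(613,433)),("top",(.045,-.013,.04),o(648,433)),("top",(-.045,-.013,.04),o(645,527)),("top",(-.045,.013,.04),o(614,527)),("top",(.195,0,.036),o(638,277)),("top",(.05,0,.039),o(634.5,430))]
q=lambda x,y:np.array([x,y])*512/780-.2
hs=[("scene",(.198,0,.036),q(332,428)),("scene",(.045,0,.036),q(272,390)),("scene",(-.045,.013,.04),q(236,369)),("scene",(.045,-.013,.0),q(266,398))]
for u in(h,hs,h+hs):
    p,r=fit(u,[.46,-.27,0]);print("hook",np.round(p,4));print(np.round(r,1).tolist())
E
```

```text
dock [ 0.6911  0.0458 -0.004 ]
[[-0.3, 0.2], [0.3, -0.1], [0.0, 1.4], [-0.2, 0.0], [1.1, -0.8], [-0.7, -0.3]]
dock [0.6896 0.0418 0.001 ]
[[-0.4, -0.5], [0.6, -0.3], [-0.3, -0.1], [0.7, 0.4], [-0.5, 0.3]]
dock [ 0.6906  0.0447 -0.0073]
[[0.0, 0.3], [0.6, 0.2], [0.4, 1.5], [0.2, 0.3], [1.6, -0.7], [-0.2, 0.1], [0.2, -1.2], [1.1, -0.8], [0.0, -0.7], [0.9, 0.0], [0.3, 0.2]]
rack [ 0.7573  0.0448 -0.0906]
[[-0.8, 1.0], [0.4, 0.4], [-0.1, -0.9], [0.4, -0.5]]
rack [ 0.7589  0.038  -0.1673]
[[-0.2, -0.7], [-1.3, -0.2], [0.9, -0.2], [0.3, 1.5]]
rack [ 0.758   0.0433 -0.1124]
[[-0.5, 0.3], [0.6, 0.5], [0.9, -1.5], [1.2, -0.3], [-0.8, -1.8], [-0.6, -0.6], [0.9, -2.3], [1.8, 0.1]]
loop wire tip outer [[0.69   0.0519 0.0465]
 [0.6942 0.0363 0.044 ]]
hook [ 0.4615 -0.2749 -0.0588]
[[2.3, -0.5], [-0.4, 0.1], [-0.6, 0.9], [0.5, 0.3], [-0.1, 0.0], [-0.4, -1.0]]
hook [ 0.4649 -0.2862 -0.0284]
[[-0.3, -1.1], [-2.5, 1.0], [0.6, -1.6], [1.1, 4.1]]
hook [ 0.4618 -0.2761 -0.0564]
[[2.7, -0.6], [0.0, 0.0], [-0.1, 0.8], [1.0, 0.2], [0.2, -0.1], [-0.0, -1.1], [-0.5, -2.9], [-1.7, -1.7], [2.1, -4.8], [1.8, 1.3]]
```

Call:
{"method": "send_rows", "body": {"rows": [{"dx": -32.5,"dy": -15.4,"dz": -1.9,"spin": -0.1,"gripper": 8.5},{"dx": -32.5,"dy": -15.4,"dz": -1.9,"spin": -0.2},{"dx": -32.5,"dy": -15.4,"dz": -1.9,"spin": -0.37},{"dx": -32.5,"dy": -15.4,"dz": -1.9,"spin": -0.37},{"dx": -32.5,"dy": -15.4,"dz": -1.9,"spin": -0.37},{"dx": -32.5,"dy": -15.4,"dz": -1.9,"spin": -0.37},{"dx": -55.3,"dy": -62.9,"dz": 8.1,"spin": -0.37},{"dx": -55.3,"dy": -62.9,"dz": 8.1,"spin": -0.37},{"dx": -55.3,"dy": -62.9,"dz": 8.1,"spin": -0.37},{"dx": -55.3,"dy": -62.9,"dz": 8.1,"spin": -0.37}]}}

```text
invalid input at $.rows[1]: expected keys dx, dy, dz, spin, gripper
```

Call:
{"method": "send_rows", "body": {"rows": [{"dx": -32.5,"dy": -15.4,"dz": -1.9,"spin": -0.1,"gripper": 8.5},{"dx": -32.5,"dy": -15.4,"dz": -1.9,"spin": -0.2,"gripper": 8.5},{"dx": -32.5,"dy": -15.4,"dz": -1.9,"spin": -0.37,"gripper": 8.5},{"dx": -32.5,"dy": -15.4,"dz": -1.9,"spin": -0.37,"gripper": 8.5},{"dx": -32.5,"dy": -15.4,"dz": -1.9,"spin": -0.37,"gripper": 8.5},{"dx": -32.5,"dy": -15.4,"dz": -1.9,"spin": -0.37,"gripper": 8.5},{"dx": -55.3,"dy": -62.9,"dz": 8.1,"spin": -0.37,"gripper": 8.5},{"dx": -55.3,"dy": -62.9,"dz": 8.1,"spin": -0.37,"gripper": 8.5},{"dx": -55.3,"dy": -62.9,"dz": 8.1,"spin": -0.37,"gripper": 8.5},{"dx": -55.3,"dy": -62.9,"dz": 8.1,"spin": -0.37,"gripper": 8.5}]}}

```text
time: 2.7
position: [0.4753, 0.0027, 0.2036]
ee_rot: [[-0.999, 0.054, 0.001], [0.054, 0.999, -0.0], [-0.001, -0.0, -1.0]]
ft_force: [1.0, 0.0, -0.7]
width: 0.992
finger_force: 0.0
```

Call:
{"method": "send_rows", "body": {"rows": [{"dx": -2.2,"dy": -27.9,"dz": 5,"spin": 0,"gripper": 8.5},{"dx": -2.2,"dy": -27.9,"dz": 7,"spin": 0,"gripper": 8.5},{"dx": -2.2,"dy": -27.9,"dz": 9,"spin": 0,"gripper": 8.5},{"dx": -2.2,"dy": -27.9,"dz": 9,"spin": 0,"gripper": 8.5},{"dx": -2.2,"dy": -27.9,"dz": 9,"spin": 0,"gripper": 8.5},{"dx": -2.2,"dy": -27.9,"dz": 9,"spin": 0,"gripper": 8.5},{"dx": -2.2,"dy": -27.9,"dz": 9,"spin": 0,"gripper": 8.5}]}}

```text
time: 3.58
position: [0.4819, -0.2749, 0.1136]
ee_rot: [[-0.999, 0.055, -0.001], [0.055, 0.999, 0.001], [0.001, 0.001, -1.0]]
ft_force: [-0.2, -0.6, 0.3]
width: 0.991
finger_force: 0.0
```

Run:
```python
from h import *
im=snap("top")
s=arm.observe();p=s["position"];print(p,s["ee_rot"].round(3).tolist(),s["joint_pos"])
h=np.array([.462,-.276]);y=-.052
c,sn=np.cos(y),np.sin(y)
L=np.array([(.045,.013,.04),(.045,-.013,.04),(-.045,-.013,.04),(-.045,.013,.04),(.195,0,.036)])
W=np.c_[h[0]+c*L[:,0]-sn*L[:,1],h[1]+sn*L[:,0]+c*L[:,1],L[:,2]]
big=cv2.resize(im[150:290,320:420],None,fx=4,fy=4,interpolation=cv2.INTER_CUBIC)
for u in proj("top",W): cv2.circle(big,tuple(int(v) for v in (u-[320,150]+.5)*4),2,(0,0,255),-1)
im2=snap("scene");b2=cv2.resize(im2[225:325,130:240],None,fx=4,fy=4,interpolation=cv2.INTER_CUBIC)
for u in proj("scene",W): cv2.circle(b2,tuple(int(v) for v in (u-[130,225]+.5)*4),2,(0,0,255),-1)
b2=cv2.copyMakeBorder(b2,0,160,0,0,cv2.BORDER_CONSTANT)
cv2.imwrite("pics/h3.png",np.hstack([big[:560],b2[:560]])[:, :800])
```

```text
[ 0.48208954 -0.27437251  0.11390818] [[-0.999, 0.053, -0.0], [0.053, 0.999, 0.001], [0.0, 0.001, -1.0]] [-5.93839959e-01  3.94060779e-01  1.70417127e+00  4.75824717e-04
  1.04379263e+00 -2.11138265e+00]
```

View pics/h3.png

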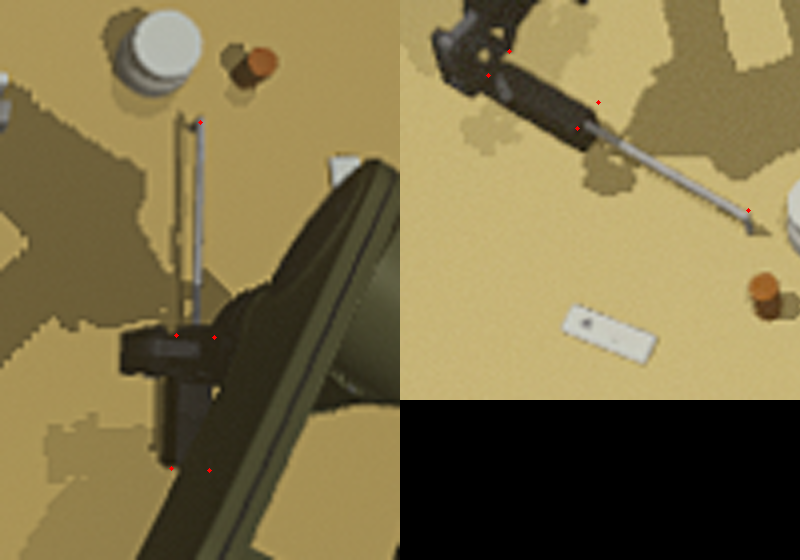

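The picture shows the handle under the gripper at crop (185,410) and the rod tip at (200,122). The model agrees within a few mm, with the scene camera reading y about 5 mm lower. I'll grasp between the two.

Call:
{"method": "send_rows", "body": {"rows": [{"dx": 0,"dy": -0.4,"dz": 4,"spin": 0,"gripper": 8.5},{"dx": 0,"dy": -0.4,"dz": 8,"spin": 0,"gripper": 8.5},{"dx": 0,"dy": -0.4,"dz": 10,"spin": 0,"gripper": 8.5},{"dx": 0,"dy": -0.4,"dz": 10.7,"spin": 0,"gripper": 8.5},{"dx": 0,"dy": -0.4,"dz": 10.7,"spin": 0,"gripper": 5},{"dx": 0,"dy": -0.4,"dz": 10.7,"spin": 0,"gripper": 3.5},{"dx": 0,"dy": -0.4,"dz": 10.7,"spin": 0,"gripper": 2},{"dx": 0,"dy": -0.4,"dz": 10.7,"spin": 0,"gripper": 2},{"dx": 0,"dy": -0.4,"dz": 10.7,"spin": 0,"gripper": 2},{"dx": 0,"dy": -0.4,"dz": 10.7,"spin": 0,"gripper": 2}], "grip_force": 70}}

```text
time: 4.92
position: [0.4827, -0.2798, 0.0079]
ee_rot: [[-0.999, 0.054, 0.002], [0.054, 0.999, -0.001], [-0.002, -0.001, -1.0]]
ft_force: [0.7, -0.0, 7.1]
width: 0.295
finger_force: 69.4
```

Call:
{"method": "send_rows", "body": {"rows": [{"dx": 0,"dy": 0,"dz": -2,"spin": 0,"gripper": 2},{"dx": 0,"dy": 0,"dz": -5,"spin": 0,"gripper": 2},{"dx": 0,"dy": 0,"dz": -7,"spin": 0,"gripper": 2},{"dx": 0,"dy": 0,"dz": -7,"spin": 0,"gripper": 2},{"dx": 0,"dy": 0,"dz": -7,"spin": 0,"gripper": 2}]}}

```text
time: 5.55
position: [0.4813, -0.2789, 0.076]
ee_rot: [[-0.999, 0.054, -0.001], [0.054, 0.999, 0.001], [0.001, 0.001, -1.0]]
ft_force: [-0.6, -0.0, -1.0]
width: 0.293
finger_force: 68.8
```

Run:
```python
from h import *
a=snap("top");b=snap("scene")
s=arm.observe();p=s["position"];R=s["ee_rot"];print(p,s["width"],s["ft_force"],s["torque"])
y=-.053;f=np.array([np.cos(y),np.sin(y),0])
dz=p[2]-.0079
out=[]
for cam,im,box,n in(("top",a,(340,150,400,220),6),("scene",b,(170,225,240,295),6)):
    W=[[*(p+f*k)[:2],z+dz] for k,z in((.175,.036),(.1,.036),(.175,.006))]
    u=proj(cam,W);print(cam,u.round(1).tolist())
    big=cv2.resize(im[box[1]:box[3],box[0]:box[2]],None,fx=n,fy=n,interpolation=cv2.INTER_CUBIC)
    for v in u: cv2.circle(big,tuple(int(q) for q in (v-box[:2]+.5)*n),2,(0,0,255),-1)
    out.append(big)
cv2.imwrite("pics/h4.png",np.hstack(out))
```

```text
[ 0.48107222 -0.27866131  0.07550885] 0.29252319423021184 [-0.52398867  0.01373654 -1.64765911] [0.00708739 0.00844437 0.02113296]
top [[376.2, 175.4], [375.5, 203.4], [373.5, 177.6]]
scene [[213.8, 267.9], [192.4, 255.7], [214.8, 272.3]]
```

View pics/h4.png

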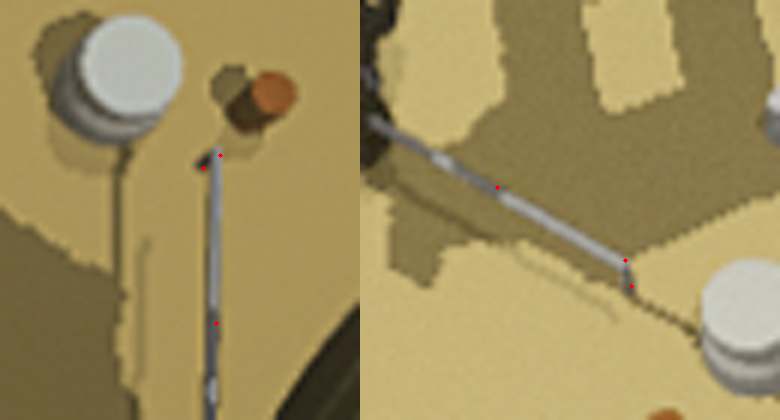

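The pin matches forward kinematics within 1 px: about (375,177) in the top view and (215,272) in the scene view. I'll carry it over the loop.

Call:
{"method": "send_rows", "body": {"rows": [{"dx": 0,"dy": 4,"dz": 0,"spin": 0,"gripper": 2},{"dx": -1,"dy": 9,"dz": 0,"spin": 0,"gripper": 2},{"dx": -2,"dy": 14,"dz": 0,"spin": -0.05,"gripper": 2},{"dx": -3.3,"dy": 19,"dz": 0,"spin": -0.05,"gripper": 2},{"dx": -3.3,"dy": 24,"dz": 0,"spin": -0.05,"gripper": 2},{"dx": -3.3,"dy": 29,"dz": 0,"spin": -0.05,"gripper": 2},{"dx": -3.3,"dy": 32,"dz": 0,"spin": -0.05,"gripper": 2},{"dx": -3.3,"dy": 32.9,"dz": 0,"spin": -0.05,"gripper": 2},{"dx": -3.3,"dy": 32.9,"dz": 0,"spin": -0.05,"gripper": 2},{"dx": -3.3,"dy": 32.9,"dz": 0,"spin": -0.05,"gripper": 2}]}}

```text
time: 6.9
position: [0.5325, 0.0465, 0.0764]
ee_rot: [[-1.0, 0.005, -0.001], [0.005, 1.0, -0.0], [0.001, -0.0, -1.0]]
ft_force: [0.6, 0.4, -1.9]
width: 0.291
finger_force: 69.1
```

```bash
cat > chk.py <<'E'
from h import *
import sys
a=snap("top");b=snap("scene")
s=arm.observe();p=s["position"];R=s["ee_rot"];print(p.round(4),R.round(3).tolist(),s["ft_force"].round(1))
f=-R[:,0];f[2]=0
dz=p[2]-.0079
rx,ry,yw=map(float,sys.argv[2:5])
lx,ly=rx-.052*np.cos(yw),ry-.052*np.sin(yw)
out=[]
for cam,im,box,n in(("top",a,(220,130,285,200),6),("scene",b,(235,165,300,235),6)):
    W=[[*(p+f*k)[:2],z+dz] for k,z in((.175,.036),(.175,.006))]
    q=[(lx+i*np.cos(yw)-j*np.sin(yw),ly+i*np.sin(yw)+j*np.cos(yw),.044) for i,j in((0,0),(10,14),(10,-14),(-12,0))for i,j in((i/1e3,j/1e3),)]
    q+=[(rx-.04*np.cos(yw)-j*np.sin(yw),ry-.04*np.sin(yw)+j*np.cos(yw),.056) for j in(-.05,.05)]
    big=cv2.resize(im[box[1]:box[3],box[0]:box[2]],None,fx=n,fy=n,interpolation=cv2.INTER_CUBIC)
    for v in proj(cam,W): cv2.circle(big,tuple(int(e) for e in (v-box[:2]+.5)*n),2,(0,0,255),-1)
    for v in proj(cam,q): cv2.circle(big,tuple(int(e) for e in (v-box[:2]+.5)*n),2,(0,255,0),-1)
    out.append(big)
cv2.imwrite("pics/%s.png"%sys.argv[1],np.hstack(out))
E
python3 chk.py h5 .7575 .043 -.10
```

```text
[0.5326 0.0464 0.0766] [[-1.0, 0.005, -0.0], [0.005, 1.0, -0.0], [0.0, -0.0, -1.0]] [ 0.1  0.6 -2. ]
```

View pics/h5.png

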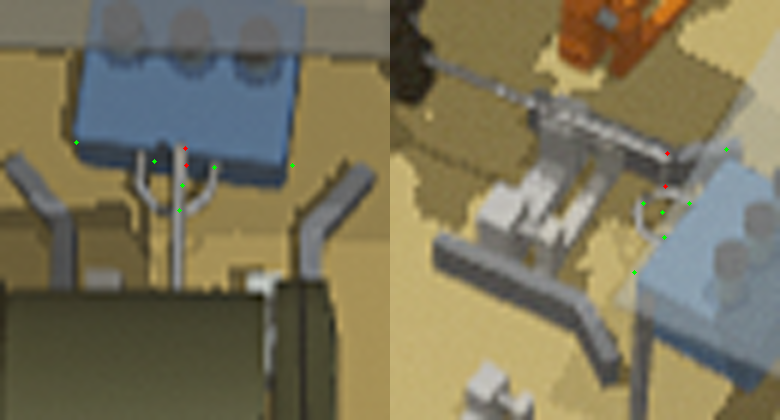

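The top view shows the rod end at crop (180,148) and the loop's middle at (177,183). So the pin needs about 1.5 mm towards +y, then down.

Call:
{"method": "send_rows", "body": {"rows": [{"dx": 0,"dy": 0.2,"dz": 0.5,"spin": 0,"gripper": 2},{"dx": 0,"dy": 0.2,"dz": 1.5,"spin": 0,"gripper": 2},{"dx": 0,"dy": 0.2,"dz": 2.3,"spin": 0,"gripper": 2},{"dx": 0,"dy": 0.2,"dz": 3,"spin": 0,"gripper": 2},{"dx": 0,"dy": 0.2,"dz": 3.7,"spin": 0,"gripper": 2},{"dx": 0,"dy": 0.2,"dz": 4.3,"spin": 0,"gripper": 2},{"dx": 0,"dy": 0.2,"dz": 4.6,"spin": 0,"gripper": 2},{"dx": 0,"dy": 0.2,"dz": 4.6,"spin": 0,"gripper": 2},{"dx": 0,"dy": 0.2,"dz": 4.6,"spin": 0,"gripper": 2},{"dx": 0,"dy": 0.2,"dz": 4.6,"spin": 0,"gripper": 2}]}}

```text
time: 8.25
position: [0.5328, 0.0495, 0.0309]
ee_rot: [[-1.0, 0.004, 0.001], [0.004, 1.0, 0.0], [-0.001, 0.0, -1.0]]
ft_force: [0.5, -0.4, -1.9]
width: 0.29
finger_force: 69.1
```

```bash
python3 chk.py h6 .7575 .043 -.10
```

```text
[0.5328 0.0495 0.0309] [[-1.0, 0.004, 0.001], [0.004, 1.0, -0.0], [-0.001, -0.0, -1.0]] [ 0.1 -0.3 -2.6]
```

View pics/h6.png

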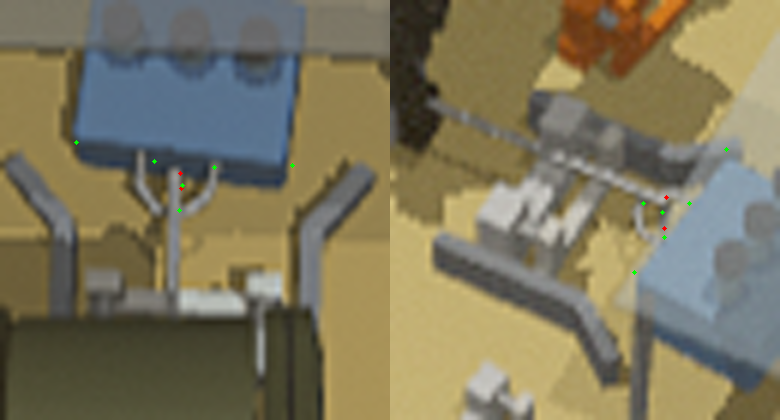

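Both views show the pin inside the loop, at top crop (177,185) and scene crop (663,215), with no contact force. I'll start the pull.

Call:
{"method": "send_rows", "body": {"rows": [{"dx": 0.3,"dy": 0,"dz": 0,"spin": 0,"gripper": 2},{"dx": 0.6,"dy": 0,"dz": 0,"spin": 0,"gripper": 2},{"dx": 0.8,"dy": 0,"dz": 0,"spin": 0,"gripper": 2},{"dx": 1.0,"dy": 0,"dz": 0,"spin": 0,"gripper": 2},{"dx": 1.2,"dy": -0.05,"dz": 0,"spin": 0,"gripper": 2},{"dx": 1.4,"dy": -0.05,"dz": 0,"spin": 0,"gripper": 2},{"dx": 1.7,"dy": -0.1,"dz": 0,"spin": 0,"gripper": 2},{"dx": 2.0,"dy": -0.1,"dz": 0,"spin": 0,"gripper": 2},{"dx": 2.3,"dy": -0.15,"dz": 0,"spin": 0,"gripper": 2},{"dx": 2.6,"dy": -0.15,"dz": 0,"spin": 0,"gripper": 2}]}}

```text
time: 9.6
position: [0.5065, 0.0481, 0.0307]
ee_rot: [[-1.0, 0.004, 0.0], [0.004, 1.0, -0.0], [-0.0, -0.0, -1.0]]
ft_force: [0.7, -0.6, -2.9]
width: 0.294
finger_force: 69.0
```

Call:
{"method": "send_rows", "body": {"rows": [{"dx": 0.3,"dy": 0,"dz": 0,"spin": 0,"gripper": 2},{"dx": 0.6,"dy": -0.05,"dz": 0,"spin": 0,"gripper": 2},{"dx": 0.9,"dy": -0.1,"dz": 0,"spin": 0,"gripper": 2},{"dx": 1.2,"dy": -0.1,"dz": 0,"spin": 0,"gripper": 2},{"dx": 1.5,"dy": -0.15,"dz": 0,"spin": 0,"gripper": 2},{"dx": 1.8,"dy": -0.2,"dz": 0,"spin": 0,"gripper": 2},{"dx": 2.0,"dy": -0.2,"dz": 0,"spin": 0,"gripper": 2}]}}

```text
time: 10.48
position: [0.4864, 0.0462, 0.0307]
ee_rot: [[-1.0, 0.004, 0.0], [0.004, 1.0, -0.0], [-0.0, -0.0, -1.0]]
ft_force: [2.2, -0.4, -1.5]
width: 0.287
finger_force: 69.0
```

```bash
python3 chk.py h7 .72 .043 -.05; python3 -c "
from h import *
for i in range(4): viewer.read_camera('top'); print(arm.observe()['ft_force'].round(2))"
```

```text
[0.4862 0.0462 0.0307] [[-1.0, 0.004, -0.0], [0.004, 1.0, -0.0], [0.0, -0.0, -1.0]] [ 0.6 -0.  -1.5]
[ 0.25  0.43 -1.44]
[ 0.2  -0.07 -1.18]
[-0.01 -0.27 -1.58]
[ 0.65  0.56 -0.95]
```

View pics/h7.png

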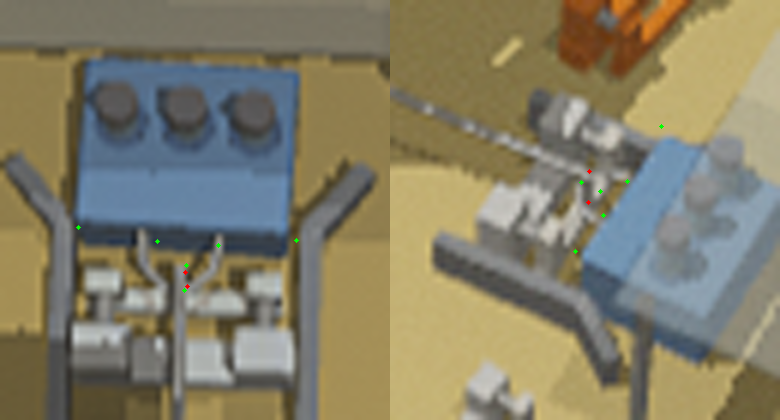

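The rack has followed nearly straight to the mouth: its near face is at top crop row 235 and the pads at row 275. I'll keep pulling more slowly.

Call:
{"method": "send_rows", "body": {"rows": [{"dx": 0.2,"dy": 0,"dz": 0,"spin": 0,"gripper": 2},{"dx": 0.4,"dy": 0,"dz": 0,"spin": 0,"gripper": 2},{"dx": 0.6,"dy": -0.05,"dz": 0,"spin": 0,"gripper": 2},{"dx": 0.8,"dy": -0.05,"dz": 0,"spin": 0,"gripper": 2},{"dx": 1.0,"dy": -0.1,"dz": 0,"spin": 0,"gripper": 2},{"dx": 1.1,"dy": -0.1,"dz": 0,"spin": 0,"gripper": 2},{"dx": 1.2,"dy": -0.1,"dz": 0,"spin": 0,"gripper": 2}]}}

```text
time: 11.65
position: [0.4746, 0.0452, 0.0307]
ee_rot: [[-1.0, 0.004, 0.0], [0.004, 1.0, -0.0], [-0.0, -0.0, -1.0]]
ft_force: [2.0, 0.5, -1.9]
width: 0.292
finger_force: 69.0
```

Call:
{"method": "send_rows", "body": {"rows": [{"dx": 0.08,"dy": 0,"dz": 0,"spin": 0,"gripper": 2},{"dx": 0.16,"dy": 0,"dz": 0,"spin": 0,"gripper": 2},{"dx": 0.24,"dy": 0,"dz": 0,"spin": 0,"gripper": 2},{"dx": 0.32,"dy": 0,"dz": 0,"spin": 0,"gripper": 2},{"dx": 0.4,"dy": 0,"dz": 0,"spin": 0,"gripper": 2}]}}

```text
time: 12.28
position: [0.4706, 0.0453, 0.0307]
ee_rot: [[-1.0, 0.004, 0.0], [0.004, 1.0, 0.0], [-0.0, 0.0, -1.0]]
ft_force: [1.4, -0.3, -1.5]
width: 0.293
finger_force: 69.0
```

Call:
{"method": "send_rows", "body": {"rows": [{"dx": 0.08,"dy": 0,"dz": 0,"spin": 0,"gripper": 2},{"dx": 0.16,"dy": 0,"dz": 0,"spin": 0,"gripper": 2},{"dx": 0.24,"dy": 0,"dz": 0,"spin": 0,"gripper": 2},{"dx": 0.32,"dy": 0,"dz": 0,"spin": 0,"gripper": 2}]}}

```text
time: 12.78
position: [0.4677, 0.0453, 0.0308]
ee_rot: [[-1.0, 0.004, 0.001], [0.004, 1.0, -0.0], [-0.001, -0.0, -1.0]]
ft_force: [1.0, 0.2, -2.1]
width: 0.291
finger_force: 68.9
```

Call:
{"method": "send_rows", "body": {"rows": [{"dx": 0.08,"dy": 0,"dz": 0,"spin": 0,"gripper": 2},{"dx": 0.16,"dy": 0,"dz": 0,"spin": 0,"gripper": 2},{"dx": 0.24,"dy": 0,"dz": 0,"spin": 0,"gripper": 2}]}}

```text
time: 13.15
position: [0.4662, 0.0453, 0.0309]
ee_rot: [[-1.0, 0.004, 0.002], [0.004, 1.0, 0.0], [-0.002, 0.0, -1.0]]
ft_force: [3.3, 1.0, -2.0]
width: 0.294
finger_force: 68.9
```

Call:
{"method": "send_rows", "body": {"rows": [{"dx": 0.05,"dy": 0,"dz": 0,"spin": 0,"gripper": 2},{"dx": 0.1,"dy": 0,"dz": 0,"spin": 0,"gripper": 2},{"dx": 0.1,"dy": 0,"dz": 0,"spin": 0,"gripper": 2}]}}

```text
time: 13.52
position: [0.4645, 0.0453, 0.0308]
ee_rot: [[-1.0, 0.004, 0.001], [0.004, 1.0, 0.0], [-0.001, 0.0, -1.0]]
ft_force: [5.5, -1.0, -1.7]
width: 0.289
finger_force: 68.9
```

Call:
{"method": "send_rows", "body": {"rows": [{"dx": 0.05,"dy": 0,"dz": 0,"spin": 0,"gripper": 2},{"dx": 0.1,"dy": 0,"dz": 0,"spin": 0,"gripper": 2},{"dx": 0.1,"dy": 0,"dz": 0,"spin": 0,"gripper": 2}]}}

```text
time: 13.9
position: [0.4632, 0.0453, 0.0308]
ee_rot: [[-1.0, 0.004, 0.0], [0.004, 1.0, 0.0], [-0.0, 0.0, -1.0]]
ft_force: [5.3, 0.6, -1.4]
width: 0.294
finger_force: 68.9
```

```bash
cat > f.py <<'E'
from h import *
P=[];F=[];Q=[]
for i in range(8):
    viewer.read_camera('top'); s=arm.observe();F.append(s['ft_force']);P.append(s['position']);Q.append(s['torque'])
print(np.mean(F,0).round(2),np.std(F,0).round(2),np.mean(P,0).round(4),np.mean(Q,0).round(3),s['time'])
E
python3 f.py
```

```text
[ 4.68 -0.   -1.37] [0.47 0.57 0.62] [0.4632 0.0453 0.0307] [ 0.058 -0.726  0.043] 14.3
```

Call:
{"method": "send_rows", "body": {"rows": [{"dx": 0.04,"dy": 0,"dz": 0,"spin": 0,"gripper": 2},{"dx": 0.08,"dy": 0,"dz": 0,"spin": 0,"gripper": 2},{"dx": 0.12,"dy": 0,"dz": 0,"spin": 0,"gripper": 2},{"dx": 0.16,"dy": 0,"dz": 0,"spin": 0,"gripper": 2}]}}

```text
time: 14.8
position: [0.4614, 0.0453, 0.0307]
ee_rot: [[-1.0, 0.004, 0.0], [0.004, 1.0, -0.0], [-0.0, -0.0, -1.0]]
ft_force: [4.1, 0.5, -1.5]
width: 0.295
finger_force: 68.9
```

Call:
{"method": "send_rows", "body": {"rows": [{"dx": 0.04,"dy": 0,"dz": 0,"spin": 0,"gripper": 2},{"dx": 0.08,"dy": 0,"dz": 0,"spin": 0,"gripper": 2},{"dx": 0.12,"dy": 0,"dz": 0,"spin": 0,"gripper": 2}]}}

```text
time: 15.18
position: [0.4602, 0.0453, 0.0307]
ee_rot: [[-1.0, 0.004, 0.0], [0.004, 1.0, -0.0], [-0.0, -0.0, -1.0]]
ft_force: [4.8, 0.7, -1.0]
width: 0.296
finger_force: 69.0
```

Call:
{"method": "send_rows", "body": {"rows": [{"dx": 0.04,"dy": 0,"dz": 0,"spin": 0,"gripper": 2},{"dx": 0.08,"dy": 0,"dz": 0,"spin": 0,"gripper": 2},{"dx": 0.1,"dy": 0,"dz": 0,"spin": 0,"gripper": 2}]}}

```text
time: 15.55
position: [0.4592, 0.0453, 0.0307]
ee_rot: [[-1.0, 0.004, -0.0], [0.004, 1.0, -0.0], [0.0, -0.0, -1.0]]
ft_force: [5.4, 0.8, -1.2]
width: 0.296
finger_force: 69.0
```

Call:
{"method": "send_rows", "body": {"rows": [{"dx": 0.03,"dy": 0,"dz": 0,"spin": 0,"gripper": 2},{"dx": 0.05,"dy": 0,"dz": 0,"spin": 0,"gripper": 2}]}}

```text
time: 15.8
position: [0.4587, 0.0453, 0.0307]
ee_rot: [[-1.0, 0.004, 0.0], [0.004, 1.0, -0.0], [-0.0, -0.0, -1.0]]
ft_force: [5.8, 0.8, -1.5]
width: 0.297
finger_force: 69.0
```

Call:
{"method": "send_rows", "body": {"rows": [{"dx": 0.03,"dy": 0,"dz": 0,"spin": 0,"gripper": 2},{"dx": 0.05,"dy": 0,"dz": 0,"spin": 0,"gripper": 2}]}}

```text
time: 16.05
position: [0.4582, 0.0453, 0.0307]
ee_rot: [[-1.0, 0.004, -0.0], [0.004, 1.0, -0.0], [0.0, -0.0, -1.0]]
ft_force: [4.8, -0.0, -0.7]
width: 0.291
finger_force: 69.0
```

Call:
{"method": "send_rows", "body": {"rows": [{"dx": 0.03,"dy": 0,"dz": 0,"spin": 0,"gripper": 2},{"dx": 0.05,"dy": 0,"dz": 0,"spin": 0,"gripper": 2}]}}

```text
time: 16.3
position: [0.4577, 0.0453, 0.0307]
ee_rot: [[-1.0, 0.004, -0.0], [0.004, 1.0, 0.0], [0.0, 0.0, -1.0]]
ft_force: [4.8, 0.5, -0.8]
width: 0.299
finger_force: 69.0
```

Call:
{"method": "send_rows", "body": {"rows": [{"dx": 0.03,"dy": 0,"dz": 0,"spin": 0,"gripper": 2},{"dx": 0.05,"dy": 0,"dz": 0,"spin": 0,"gripper": 2}]}}

```text
time: 16.55
position: [0.4572, 0.0453, 0.0307]
ee_rot: [[-1.0, 0.004, 0.0], [0.004, 1.0, -0.0], [-0.0, -0.0, -1.0]]
ft_force: [5.1, -0.1, -0.8]
width: 0.297
finger_force: 69.0
```

Call:
{"method": "send_rows", "body": {"rows": [{"dx": 0.03,"dy": 0,"dz": 0,"spin": 0,"gripper": 2},{"dx": 0.05,"dy": 0,"dz": 0,"spin": 0,"gripper": 2}]}}

```text
time: 16.8
position: [0.4568, 0.0453, 0.0307]
ee_rot: [[-1.0, 0.004, 0.0], [0.004, 1.0, 0.0], [-0.0, 0.0, -1.0]]
ft_force: [5.0, 0.4, -1.3]
width: 0.292
finger_force: 69.0
```

Call:
{"method": "send_rows", "body": {"rows": [{"dx": 0.03,"dy": 0,"dz": 0,"spin": 0,"gripper": 2},{"dx": 0.05,"dy": 0,"dz": 0,"spin": 0,"gripper": 2}]}}

```text
time: 17.05
position: [0.4568, 0.0453, 0.0308]
ee_rot: [[-1.0, 0.004, 0.001], [0.004, 1.0, -0.0], [-0.001, -0.0, -1.0]]
ft_force: [5.6, 0.3, -1.6]
width: 0.292
finger_force: 69.0
```

```bash
python3 f.py
```

```text
[ 5.49  0.38 -1.66] [0.55 0.43 0.37] [0.4568 0.0453 0.0308] [ 0.05  -0.814  0.051] 17.45
```

Call:
{"method": "send_rows", "body": {"rows": [{"dx": 0.03,"dy": 0,"dz": 0,"spin": 0,"gripper": 2},{"dx": 0.03,"dy": 0,"dz": 0,"spin": 0,"gripper": 2}]}}

```text
time: 17.7
position: [0.4568, 0.0453, 0.0308]
ee_rot: [[-1.0, 0.004, 0.002], [0.004, 1.0, -0.0], [-0.002, 0.0, -1.0]]
ft_force: [6.4, 0.2, -2.4]
width: 0.294
finger_force: 69.0
```

```bash
python3 f.py
```

```text
[ 6.54  0.51 -1.71] [0.41 0.58 0.44] [0.4568 0.0453 0.0308] [ 0.067 -0.863  0.049] 18.1
```

Call:
{"method": "send_rows", "body": {"rows": [{"dx": 0.03,"dy": 0,"dz": 0,"spin": 0,"gripper": 2},{"dx": 0.06,"dy": 0,"dz": 0,"spin": 0,"gripper": 2},{"dx": 0.08,"dy": 0,"dz": 0,"spin": 0,"gripper": 2},{"dx": 0.08,"dy": 0,"dz": 0,"spin": 0,"gripper": 2}]}}

```text
time: 18.6
position: [0.4567, 0.0453, 0.0309]
ee_rot: [[-1.0, 0.004, 0.003], [0.004, 1.0, 0.0], [-0.003, 0.0, -1.0]]
ft_force: [7.2, 0.5, -2.7]
width: 0.294
finger_force: 68.9
```

```bash
python3 f.py
```

```text
[ 7.2   0.22 -2.54] [0.46 0.56 0.49] [0.4567 0.0453 0.0309] [ 0.066 -0.948  0.086] 19.0
```

Call:
{"method": "send_rows", "body": {"rows": [{"dx": 0.05,"dy": 0,"dz": 0,"spin": 0,"gripper": 2},{"dx": 0.1,"dy": 0,"dz": 0,"spin": 0,"gripper": 2},{"dx": 0.1,"dy": 0,"dz": 0,"spin": 0,"gripper": 2}]}}

```text
time: 19.38
position: [0.4567, 0.0453, 0.031]
ee_rot: [[-1.0, 0.004, 0.004], [0.004, 1.0, 0.0], [-0.004, 0.0, -1.0]]
ft_force: [9.1, 0.1, -3.3]
width: 0.295
finger_force: 68.8
```

```bash
python3 f.py
```

```text
[ 9.09  0.21 -3.65] [0.48 0.47 0.33] [0.4567 0.0453 0.031 ] [ 0.052 -1.034  0.076] 19.775
```

Call:
{"method": "send_rows", "body": {"rows": [{"dx": 0.05,"dy": 0,"dz": 0,"spin": 0,"gripper": 2},{"dx": 0.1,"dy": 0,"dz": 0,"spin": 0,"gripper": 2},{"dx": 0.14,"dy": 0,"dz": 0,"spin": 0,"gripper": 2},{"dx": 0.14,"dy": 0,"dz": 0,"spin": 0,"gripper": 2}]}}

```text
time: 20.27
position: [0.4566, 0.0453, 0.0311]
ee_rot: [[-1.0, 0.004, 0.007], [0.004, 1.0, 0.0], [-0.007, 0.0, -1.0]]
ft_force: [11.6, -0.2, -4.8]
width: 0.294
finger_force: 68.9
```

```bash
python3 f.py; python3 chk.py h8 .69 .043 0
```

```text
[11.47  0.38 -4.48] [0.36 0.48 0.56] [0.4566 0.0453 0.0311] [ 0.068 -1.166  0.076] 20.675
[0.4566 0.0453 0.0311] [[-1.0, 0.004, 0.006], [0.004, 1.0, 0.0], [-0.006, 0.0, -1.0]] [11.8  1.1 -5. ]
```

View pics/h8.png

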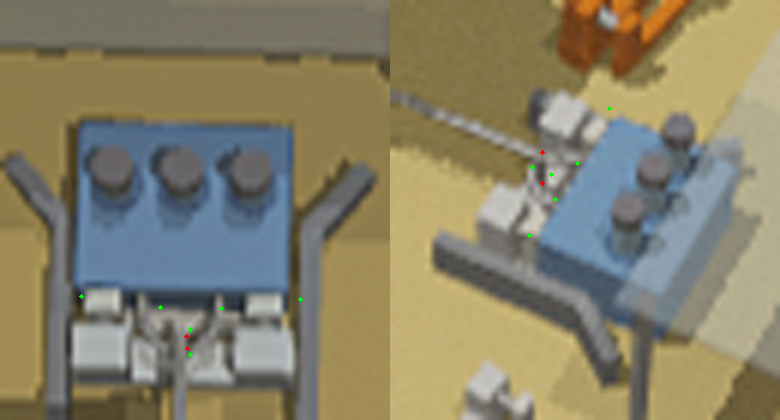

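The rack is square against the pads at about 12 N, with the pad-to-block gap shrunk to a few mm. I'll hold, then relax and lift out.

Call:
{"method": "send_rows", "body": {"rows": [{"dx": 0,"dy": 0,"dz": 0,"spin": 0,"gripper": 2},{"dx": 0,"dy": 0,"dz": 0,"spin": 0,"gripper": 2},{"dx": 0,"dy": 0,"dz": 0,"spin": 0,"gripper": 2},{"dx": 0,"dy": 0,"dz": 0,"spin": 0,"gripper": 2},{"dx": 0,"dy": 0,"dz": 0,"spin": 0,"gripper": 2},{"dx": 0,"dy": 0,"dz": 0,"spin": 0,"gripper": 2}]}}

```text
time: 21.52
position: [0.4566, 0.0453, 0.0311]
ee_rot: [[-1.0, 0.004, 0.006], [0.004, 1.0, 0.0], [-0.006, 0.0, -1.0]]
ft_force: [11.3, -0.2, -5.6]
width: 0.294
finger_force: 68.9
```

Call:
{"method": "send_rows", "body": {"rows": [{"dx": -0.1,"dy": 0,"dz": 0,"spin": 0,"gripper": 2},{"dx": -0.2,"dy": 0,"dz": 0,"spin": 0,"gripper": 2},{"dx": -0.3,"dy": 0,"dz": 0,"spin": 0,"gripper": 2},{"dx": -0.4,"dy": 0,"dz": 0,"spin": 0,"gripper": 2},{"dx": -0.55,"dy": 0,"dz": 0,"spin": 0,"gripper": 2},{"dx": -0.7,"dy": 0,"dz": 0,"spin": 0,"gripper": 2},{"dx": -0.85,"dy": 0,"dz": 0,"spin": 0,"gripper": 2},{"dx": -1.0,"dy": 0,"dz": 0,"spin": 0,"gripper": 2},{"dx": -1.0,"dy": 0,"dz": 0,"spin": 0,"gripper": 2},{"dx": -1.0,"dy": 0,"dz": 0,"spin": 0,"gripper": 2}]}}

```text
time: 22.78
position: [0.4624, 0.0453, 0.0306]
ee_rot: [[-1.0, 0.004, -0.001], [0.004, 1.0, -0.0], [0.001, -0.0, -1.0]]
ft_force: [1.2, -0.9, -1.5]
width: 0.294
finger_force: 69.3
```

```bash
python3 f.py
```

```text
[-0.12 -0.07 -1.44] [0.4  0.61 0.29] [0.4626 0.0453 0.0307] [ 0.018  0.012 -0.017] 23.175
```

Call:
{"method": "send_rows", "body": {"rows": [{"dx": -0.1,"dy": 0,"dz": -0.4,"spin": 0,"gripper": 2},{"dx": -0.1,"dy": 0,"dz": -0.9,"spin": 0,"gripper": 2},{"dx": -0.1,"dy": 0,"dz": -1.5,"spin": 0,"gripper": 2},{"dx": -0.1,"dy": 0,"dz": -2.2,"spin": 0,"gripper": 2},{"dx": -0.1,"dy": 0,"dz": -3,"spin": 0,"gripper": 2},{"dx": -0.1,"dy": 0,"dz": -4,"spin": 0,"gripper": 2},{"dx": -0.1,"dy": 0,"dz": -5,"spin": 0,"gripper": 2},{"dx": -0.1,"dy": 0,"dz": -6,"spin": 0,"gripper": 2},{"dx": -0.1,"dy": 0,"dz": -6,"spin": 0,"gripper": 2}]}}

```text
time: 24.3
position: [0.4645, 0.0453, 0.0917]
ee_rot: [[-1.0, 0.004, 0.002], [0.004, 1.0, 0.0], [-0.002, 0.0, -1.0]]
ft_force: [0.4, -0.1, -0.9]
width: 0.292
finger_force: 69.3
```

```bash
python3 f.py
python3 - <<'E'
from h import *
a=snap("top");b=snap("scene")
o=[cv2.resize(i[y:y+70,x:x+65],None,fx=6,fy=6,interpolation=cv2.INTER_CUBIC) for i,x,y in((a,220,130),(b,235,165))]
cv2.imwrite("pics/h9.png",np.hstack(o))
E
```

```text
[-0.21  0.02 -1.44] [0.25 0.48 0.45] [0.4635 0.0453 0.0905] [ 0.019  0.019 -0.003] 24.7
```

View pics/h9.png

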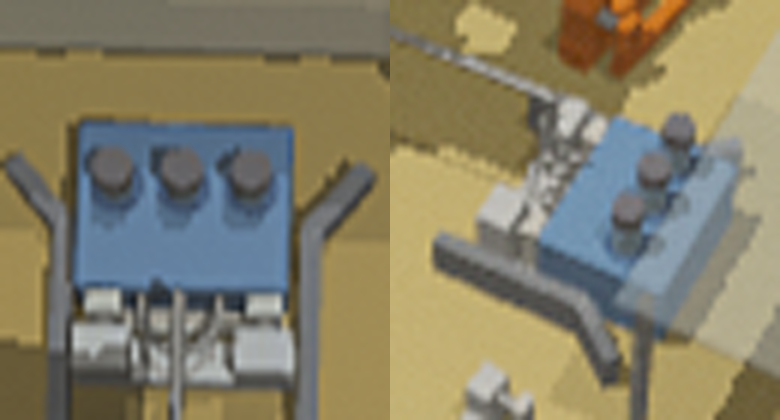

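The rack stays home at top crop (185,205), and the hook is out above it. I'll carry the hook back to its clear starting spot.

Call:
{"method": "send_rows", "body": {"rows": [{"dx": 0,"dy": -3,"dz": 0,"spin": 0,"gripper": 2},{"dx": 0,"dy": -8,"dz": 0,"spin": 0,"gripper": 2},{"dx": 0,"dy": -13,"dz": 0,"spin": 0,"gripper": 2},{"dx": -0.5,"dy": -18,"dz": 0,"spin": 0.02,"gripper": 2},{"dx": -1,"dy": -23,"dz": 0,"spin": 0.05,"gripper": 2},{"dx": -1.5,"dy": -28,"dz": 0,"spin": 0.05,"gripper": 2},{"dx": -1.5,"dy": -31,"dz": 0,"spin": 0.05,"gripper": 2},{"dx": -1.5,"dy": -32,"dz": 1,"spin": 0.05,"gripper": 2},{"dx": -1.5,"dy": -32,"dz": 3,"spin": 0.05,"gripper": 2},{"dx": -1.5,"dy": -32,"dz": 5,"spin": 0.05,"gripper": 2}]}}

```text
time: 26.05
position: [0.4769, -0.2736, 0.0395]
ee_rot: [[-0.999, 0.054, -0.001], [0.054, 0.999, 0.001], [0.001, 0.001, -1.0]]
ft_force: [-0.7, 0.1, -0.8]
width: 0.292
finger_force: 69.4
```

Call:
{"method": "send_rows", "body": {"rows": [{"dx": 0,"dy": 0,"dz": 0.7,"spin": 0,"gripper": 2},{"dx": 0,"dy": 0,"dz": 1.4,"spin": 0,"gripper": 2},{"dx": 0,"dy": 0,"dz": 2,"spin": 0,"gripper": 2},{"dx": 0,"dy": 0,"dz": 2.4,"spin": 0,"gripper": 2},{"dx": 0,"dy": 0,"dz": 2.4,"spin": 0,"gripper": 2},{"dx": 0,"dy": 0,"dz": 2.4,"spin": 0,"gripper": 2}]}}

```text
time: 26.8
position: [0.4777, -0.2749, 0.017]
ee_rot: [[-0.999, 0.054, 0.001], [0.054, 0.999, -0.0], [-0.001, -0.0, -1.0]]
ft_force: [0.2, 0.6, -2.3]
width: 0.295
finger_force: 69.4
```

```bash
python3 f.py
```

```text
[ 0.14  0.15 -1.38] [0.38 0.45 0.54] [ 0.4776 -0.2749  0.0169] [-0.017  0.02  -0.004] 27.2
```

Call:
{"method": "send_rows", "body": {"rows": [{"dx": 0,"dy": 0,"dz": 0.3,"spin": 0,"gripper": 2},{"dx": 0,"dy": 0,"dz": 0.6,"spin": 0,"gripper": 2},{"dx": 0,"dy": 0,"dz": 0.8,"spin": 0,"gripper": 2},{"dx": 0,"dy": 0,"dz": 0.85,"spin": 0,"gripper": 2},{"dx": 0,"dy": 0,"dz": 0.85,"spin": 0,"gripper": 2}]}}

```text
time: 27.82
position: [0.4775, -0.2748, 0.0081]
ee_rot: [[-0.999, 0.054, -0.0], [0.054, 0.999, 0.0], [0.0, 0.0, -1.0]]
ft_force: [0.6, 0.7, -0.9]
width: 0.29
finger_force: 69.4
```

```bash
python3 f.py
```

```text
[ 0.08 -0.14 -1.46] [0.3  0.41 0.42] [ 0.4776 -0.2748  0.0083] [ 0.003  0.037 -0.003] 28.225
```

Still hanging free by well under 1 mm, so I'll set it down and release gradually.

Call:
{"method": "send_rows", "body": {"rows": [{"dx": 0,"dy": 0,"dz": 0.1,"spin": 0,"gripper": 2},{"dx": 0,"dy": 0,"dz": 0.1,"spin": 0,"gripper": 2},{"dx": 0,"dy": 0,"dz": 0.1,"spin": 0,"gripper": 3},{"dx": 0,"dy": 0,"dz": 0.1,"spin": 0,"gripper": 4},{"dx": 0,"dy": 0,"dz": 0.1,"spin": 0,"gripper": 6},{"dx": 0,"dy": 0,"dz": 0.1,"spin": 0,"gripper": 8.5},{"dx": 0,"dy": 0,"dz": 0.1,"spin": 0,"gripper": 8.5},{"dx": 0,"dy": 0,"dz": 0.1,"spin": 0,"gripper": 8.5},{"dx": 0,"dy": 0,"dz": 0.1,"spin": 0,"gripper": 8.5}]}}

```text
time: 29.35
position: [0.4775, -0.2748, 0.0072]
ee_rot: [[-0.999, 0.054, 0.0], [0.054, 0.999, -0.0], [-0.0, -0.0, -1.0]]
ft_force: [-0.0, -0.3, 0.1]
width: 0.999
finger_force: 0.0
```

Call:
{"method": "send_rows", "body": {"rows": [{"dx": 0,"dy": 0,"dz": -1,"spin": 0,"gripper": 8.5},{"dx": 0,"dy": 0,"dz": -3,"spin": 0,"gripper": 8.5},{"dx": 0,"dy": 0,"dz": -6,"spin": 0,"gripper": 8.5},{"dx": 0,"dy": 0,"dz": -10,"spin": 0,"gripper": 8.5},{"dx": 0,"dy": 0,"dz": -15,"spin": 0,"gripper": 8.5},{"dx": 0,"dy": 0,"dz": -15,"spin": 0,"gripper": 8.5}]}}

```text
time: 30.1
position: [0.4804, -0.2767, 0.1623]
ee_rot: [[-0.999, 0.054, 0.009], [0.054, 0.999, -0.006], [-0.009, -0.005, -1.0]]
ft_force: [0.9, 0.3, -0.1]
width: 0.995
finger_force: 0.0
```

Run:
```python
from h import *
b=snap("scene");cv2.imwrite("pics/h10.png",cv2.resize(b[120:330,120:350],None,fx=2.8,fy=2.8,interpolation=cv2.INTER_CUBIC))
```

```text
(no output)
```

View pics/h10.png

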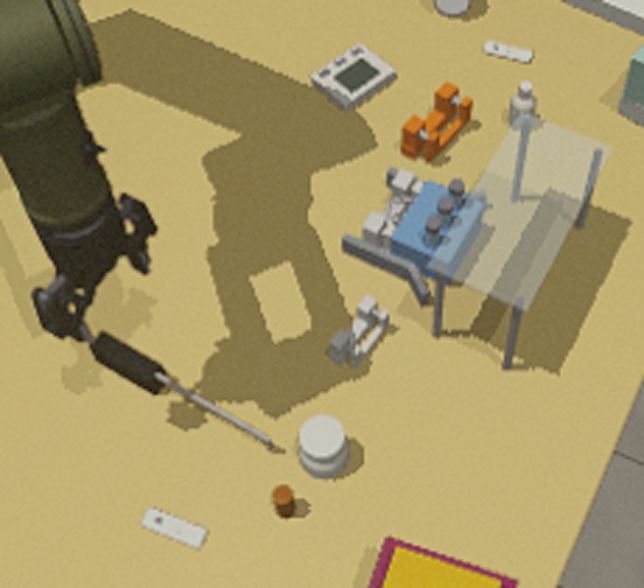

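The hook stands upright at crop (180,390), the rack is home at (435,225), and the other objects look undisturbed. I'll hand in.

```bash
python3 -c "
from station import arm
print(arm.sign_off())"
```

```text
the job is handed in; nothing more can be done
None
```

The job is handed in, though the judge returned no verdict: the rack was drawn home, the bar looks fully in after a hold of over a second at about 12 N, and the hook stands upright and clear, with everything else looking undisturbed.

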